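# Lock the spatula into the utensil tray and hold the key turned

## Task

Lay the loose spatula flat in the empty compartment of the lockable utensil tray, head in the wide part and handle in the narrow part, and let go of it. Then take the key with the square head from the wooden stand, push it fully home in the tray's lock (work it past the sticky pins) and turn it clockwise a quarter turn to its stop, so that the bar slides over the handles. The lock is sprung: finish while gripping the key's head and holding it turned; leave everything else as it stands.

Things in the scene. Friction and masses are not known exactly. Their poses are not given: they have to be found in the camera images.
- tray: Fixed low white utensil tray. Origin on the table below the middle of its compartments; +x to the head end (spans x -220 to +120 mm, y -75 to +75), z up. Floor 4 mm, walls only 10 mm above the table. At the -x end a grey lock housing 74 x 74 mm, 51 mm high, centred at x -180, y 0. Compartment at y +36 mm is empty; the one at y -36 holds a brush.
- compartment (a point): Middle of the floor of the EMPTY compartment (tray x 0, y +36, z 4 mm; axes as the tray's). It runs 112 mm each way along x: handle channel 30 mm wide from x -112 to +12, head pocket 66 mm wide from x +12 to +112. A rightly laid spatula has its origin here and its x along this x.
- bar (a point): Centre of the flat steel locking bar, 20 mm along tray x, 120 mm along y, 6 mm thick, 28 to 34 mm above the table. It rests at tray x -130 mm between lock and compartments and slides up to 50 mm to +x over the handle ends as the lock turns.
- keyway (a point): Centre of the keyway mouth on the lock plug's top face, 52 mm above the table; turns with the plug. z up, x along the slot's long side (at rest along tray x). Slot 16 x 8 mm, mouth bevelled 3 mm wider all round, 48 mm deep. Two sprung sticky pins 14 and 28 mm below the mouth reach into it from its long sides and resist the key : each gives way at about 10 to 20 N of straight push, more easily when the key is turned 3 degrees to and fro meanwhile.
- lock_plug (a joint): Angle of the lock plug about its vertical axis: 0 at rest (stop), grows CLOCKWISE seen from above, stop at 1.5 (about a quarter turn). A spring drives it back to 0: about 0.02 N m at 0 and 0.13 N m at the stop. It is turned by the key, which has about 0.2 rad of play in the slot: the hand must turn by that much more.
- key: Loose brass key with a SQUARE head, 88 mm tall, 70 g, upright in the stand. Origin at blade tip, z up to the head, x along its width. Blade 14 mm wide (x), 6 thick (y), 40 long, tip tapered to 2 mm thick; collar 28 mm across at z 40-44; neck 12 x 8; flat head 36 wide (x), 10 thick (y), z 52-88: pinch across the 10 mm. Fits the lock either way round.
- key_collar (a point): Point on the key's axis at the underside of its collar, 40 mm above the tip; it meets the keyway mouth when the key is fully home.
- key_head (a point): Centre of the key's square head, 70 mm above the tip: place to pinch.
- stand: Fixed wooden key stand, 50 (x) x 130 (y) x 46 mm, origin under its centre, with two upright slots at y = +36 and -36 mm. The keys' widths run across it (along its x); collars rest on its top. Which key is in which slot varies. To take a key lift it straight up by 45 mm or more.
- spatula: Loose silicone spatula, 200 mm long, 80 g, lying flat on the table. Origin on its underside at mid-length; x points from handle to head, z up. Handle 18 mm wide and 18 mm high, rounded edges, from x -100 to +30; head 46 mm wide, 8 mm thick, from x +30 to +100.
- spatula_grip (a point): Point on the spatula's handle, 20 mm behind its origin (x = -20), 12 mm above its underside: near the balance point; pinch the handle across its 18 mm width here with the fingertips at least 8 mm above its underside, so that they clear the tray's low walls.
- spatula_tip (a point): Far end of the spatula's head (x = +100, 4 mm above its underside).
- brush: Bystander: pastry brush 200 mm long, lying in the tray's other compartment (origin underside, x towards bristles). Leave it.
- spare_key: Bystander: smaller brass key with a ROUND head 26 mm across, 78 mm tall, standing in the stand's other slot; does not belong to this lock. Origin at its tip. Leave it.
- saucepan: Bystander: aluminium saucepan, 156 mm across, 75 mm high, handle to its +y. Origin underside.
- bowl: Bystander: white melamine bowl, 140 mm across, 55 mm high. Origin underside.
- jar: Bystander: amber glass jar with steel lid, 64 mm across, 85 mm high. Origin underside.
- mug: Bystander: white mug, 80 mm across, 90 mm high, handle at +y. Origin underside.
- shaker: Bystander: small white shaker, 42 mm across, 75 mm high, on the robot's side of the table. Origin underside.
There are look-alikes about, which are no part of the job. Leave any black or blue look-alike of the key alone. What is shaped like the spatula but turquoise is not meant.

How it is judged:
On the way, in this order (a step that is already met when the one before it is completed fails the run):
1. the spatula lies flat in the empty compartment, head in the wide part, let go (x of spatula in the frame of tray between -0.018 and 0.018 m and y of spatula in the frame of tray between 0.026 and 0.046 m and z of spatula in the frame of tray between -0.004 and 0.0075 m and angle between the x axis of spatula and the x axis of tray, either way round below 0.15 rad and x of spatula_tip in the frame of tray above 0.07 m and angle between spatula's own z axis and vertical below 0.12 rad and contact force between the fingers and spatula below 0.2 N), for 0.2 s.
2. the gripped key is fully home in the lock, not yet turned (z of key_collar in the frame of keyway below 0.004 m and horizontal distance between key_collar and keyway below 0.005 m and angle between the z axis of key and the z axis of keyway, either way round below 0.12 rad and contact force between the fingers and key above 2 N and value of joint lock_plug below 0.35 rad), for 0.1 s.
3. the key, still home, is turned a quarter clockwise (z of key_collar in the frame of keyway below 0.004 m and horizontal distance between key_collar and keyway below 0.005 m and angle between the z axis of key and the z axis of keyway, either way round below 0.12 rad and contact force between the fingers and key above 2 N and value of joint lock_plug above 1.25 rad), for 0.2 s.
At the end, for the whole second after the job is handed in: Spatula untouched and flat in the empty compartment (18 mm along, 10 mm across, 3.5 mm off the floor, 0.15 rad; head in wide part); key home (4 mm, 5 mm off axis, 0.12 rad), gripped with over 2 N; lock still, turned beyond 1.25 rad; fingers do not press on the tray (all of step 1 and all of step 3 and velocity of joint lock_plug between -0.2 and 0.2 rad/s and linear speed of spatula below 0.02 m/s and contact force between the fingers and tray below 1 N); the arm keeps its last pose, push and grip.
It fails at once if a bystander is moved: brush by over 30 mm or another by over 20 mm (distance of any of saucepan, bowl, jar, mug, shaker, spare_key from where it was at the start of the episode above 0.02 m or distance of brush from where it was at the start of the episode above 0.03 m).
It also fails if it takes over 58 s, if anything falls off the work surface, if the arm or the gripper's body presses on something with over 40 N, if the wrist force passes 120 N, or if a joint passes its speed limit or range.

## Robot

A 6-joint arm with a two-finger parallel gripper is mounted at the origin on the work surface. World frame = base frame: x ahead of the robot, y to its left, z up, the work surface at z = 0. Lengths are in m, angles in rad, forces in N, time in s.
With the tool pointing down it reaches from about 0.3 to 0.775 m from the base axis. Payload 14.6 kg.
Tool frame: the origin (TCP) lies on the front face of the gripper's body, between the roots of the fingers; the fingertips stand 73 mm ahead of it and the grasp point (between the pads) lies 54 mm ahead of it; z points along the fingers, y is the direction in which the jaws open and shut (so a half turn about z gives the same grasp; the last joint's range is limited). The gripper opens to 85 mm and grips with 20 to 120 N. Pads are 22 mm wide; open, the fingers measure 114 mm over their backs; the gripper's body (76 mm by 85 mm) begins 54 mm behind the grasp point. The pads swing forward as they close: fully open they stand 13 mm farther back than shut.
Start: joints at [1.102, 0.3, 1.521, -0, 1.321, -0.067], TCP at [0.215, 0.506, 0.304] pointing down, gripper open.
Joint ranges: [-3.03, 3.03], [-0.79, 2.21], [0.23, 2.52], [-1.04, 4.18], [0, 3.07], [-2.55, 2.55]. Speed limits (rad/s): [2.22, 2.22, 2.57, 3.14, 3.14, 3.14].

## Interface

Orientations are given as a unit quaternion [w, x, y, z].
In Python, from workcell import manip gives the robot as it stands.
- The arm moves only by the tool play_rows, never from a script. Its argument "deltas" is a list of rows, each an object with "slide": the shift along the tool's x, y, z scaled (see below), a list of three; "delta_rot": the turn, a rotation vector about the tool's x, y, z scaled (see below), a list of three. In form: [{"slide": [dx, dy, dz], "delta_rot": [rx, ry, rz]}, ...]. A call has exactly 5 rows; each row is the pose to reach, as a shift and turn from the pose commanded when the call began, along the tool's axes at that moment; what a row does not reach only later rows make up. The controller multiplies each number of a shift by 0.4 m and each number of a turn by 0.5 rad. A row lasts 1/10 s, in which the tool goes at most 50 mm and 8.59 degrees, less where a joint would pass 70% of its speed; a pose out of reach is approached as far as the arm can. A call with a number of a shift or a turn outside -1 to 1 is refused whole. A call with a gripper value outside its range is refused whole. "hand" is the opening, from 0 (shut) to 1 (fully open), set as the call begins (left out, the last holds). The fingers move at their own pace and stop on an object; "squeeze" is the grip in N (left out, the last holds). Time passes only in rows, so rows that repeat a pose let the fingers close, or fill a call up. It gives the time, the measured TCP pose, the force and the opening at its end, in the units of the state.
- manip.get_obs(): the state, without advancing time (a new reading comes with each control period).
- manip.get_image(name): name is "side" or "top" or "wrist"; returns a dict with "img" (420x560x3 uint8, red, green, blue), "fx", "fy", "cx", "cy" (pixels), "k1" (the pictures are not rectified: a ray, as slopes to the right and down, at radius r is drawn at 1 + k1 r^2 times it, then the intrinsics apply), "R" (3x3) and "t" (3): a world point X has camera coordinates R X + t; the wrist camera has in their place "hand_eye" (4x4, takes a point from camera to tool coordinates, whose origin is the TCP and whose axes are the flange's). Camera axes: x right, y down, z forward; pixel columns grow to the right and rows downward; lengths in m; the calibration is good to about 2 mm. A picture is of the moment at which its call begins: read the wrist's pose just before it. There is no depth.
- manip.job_done(): hands the job in, once; it reports no verdict.
The state is a dict: "time_s": time; "joint_pos": joint angles; "joint_vel": joint speeds; "joint_efforts": joint torques, N m; "tcp_pos": TCP position; "tool_rot": TCP orientation; "contact_force": force on the tool from outside, world axes, zero at the start; "wrist_torque": the same for the moment, N m; "width": finger opening in m.
Only numpy, scipy, OpenCV 4.12 (cv2) and the standard library are available. Lean on these libraries where they do the work, as an engineer would, in place of code of your own. Each camera call takes 0.05 s, during which the arm holds its last target. There are 200 camera calls.

## Working session

There is one attempt and no reset: what is moved stays moved. The work goes in short steps, Python scripts to look and compute and a tool call to move; the robot and the scene stay as the last step left them, time stands still between calls to the robot, and variables do not carry over. Pictures are saved under pics/ and viewed, about 8 in all and at most 12, crops included, and the job is handed in when it is done.

Besides the shell and the picture viewer there is one more tool, called as name([rows], argument=value, ...), one row to a line, values as JSON. play_rows: Moves the arm, as the interface text tells. Its arguments: {"type":"object","properties":{"deltas":{"type":"array","items":{"type":"object","properties":{"slide":{"type":"array","items":{"type":"number","minimum":-1,"maximum":1}},"delta_rot":{"type":"array","items":{"type":"number","minimum":-1,"maximum":1}}}}},"hand":{"type":"number"},"squeeze":{"type":"number"}},"required":["deltas"]}

```bash
mkdir -p pics; ls
python3 - <<'E'
from workcell import manip
import cv2,pickle
o=manip.get_obs(); print(o)
d={}
for n in("top","side","wrist"):
    g=manip.get_image(n); d[n]=g; cv2.imwrite(f"pics/{n}0.png",g["img"][:,:,::-1])
    print(n,{k:v for k,v in g.items() if k!="img"})
pickle.dump((o,d),open("s0.pkl","wb"))
E
```

```text
pics
{'time_s': 0.0, 'joint_pos': array([ 1.10237665e+00,  3.00466314e-01,  1.52157951e+00, -7.07560499e-06,
        1.32067803e+00, -6.66165368e-02]), 'joint_vel': array([-0.00104448,  0.00218084,  0.00029394,  0.00065725, -0.00226421,
        0.00029313]), 'joint_efforts': array([-1.49192223e-03, -5.43515253e+01, -3.61769772e+01, -1.01851276e-04,
        4.06383653e-03,  2.60127945e-05]), 'tcp_pos': array([0.21503951, 0.50606126, 0.30332455]), 'tool_rot': array([-1.46205394e-04,  1.99551955e-01,  9.79887084e-01, -5.46390338e-04]), 'contact_force': array([ 0.9309177 , -0.49066495,  0.21614711]), 'wrist_torque': array([-0.03029257,  0.00763659, -0.05612407]), 'width': 0.08552939601972134}
top {'fx': 521.071184880537, 'fy': 521.071184880537, 'cx': 278.6681896925483, 'cy': 199.207285899263, 'k1': -0.049366584272458075, 'R': array([[-0.02087161, -0.9997469 , -0.00839722],
       [-0.99541918,  0.0215636 , -0.09314326],
       [ 0.09330076,  0.00641471, -0.99561731]]), 't': array([-0.01421032,  0.55540488,  1.65881882])}
side {'fx': 425.8228334324532, 'fy': 425.8228334324532, 'cx': 280.62283057887976, 'cy': 212.33034577016943, 'k1': 0.015454644070351358, 'R': array([[ 0.83459217, -0.55082775, -0.00668552],
       [-0.38528487, -0.57500819, -0.72174867],
       [ 0.39371497,  0.60494162, -0.69212293]]), 't': array([-0.46138542,  0.22221145,  0.90220096])}
wrist {'fx': 294.93975860183946, 'fy': 294.93975860183946, 'cx': 275.79228733056374, 'cy': 208.7380522900967, 'k1': -0.005971239991881198, 'hand_eye': array([[-6.11814827e-04, -9.54353054e-01, -2.98680222e-01,
         7.73313171e-02],
       [ 9.99999770e-01, -4.96772530e-04, -4.61089471e-04,
        -2.33679564e-04],
       [ 2.91666015e-04, -2.98680435e-01,  9.54353138e-01,
        -7.07487830e-02],
       [ 0.00000000e+00,  0.00000000e+00,  0.00000000e+00,
         1.00000000e+00]])}
```

View pics/top0.png

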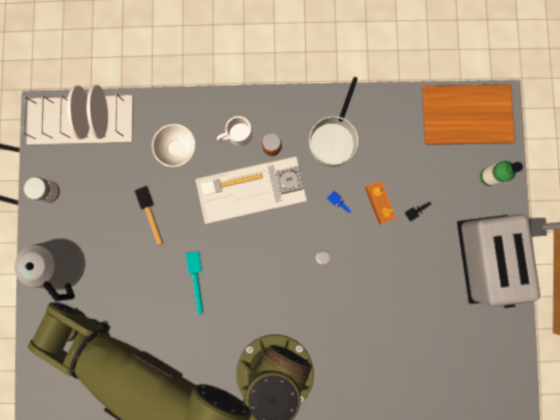

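View pics/side0.png

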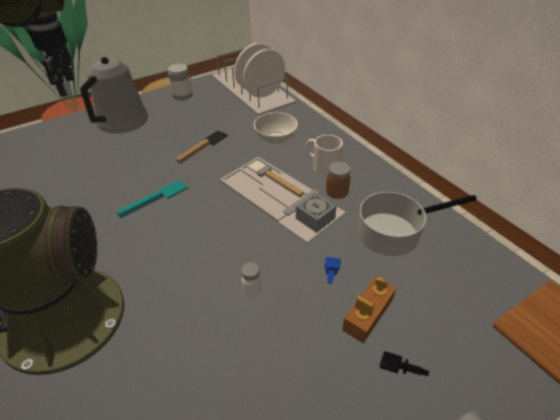

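The top view shows the tray at (250,190) with its lock at the right. A black-headed spatula with a wooden handle is at (148,215), and a turquoise decoy is at (195,283). The stand is at (380,202), with a blue decoy key at (340,202) and a black one at (418,211).

```bash
cat > h.py <<'E'
import numpy as np, cv2, pickle
from scipy.spatial.transform import Rotation as Ro
def Rq(q): return Ro.from_quat(np.r_[q[1:],q[0]]).as_matrix()
def ray(g,uv,obs=None):
    K=np.array([[g["fx"],0,g["cx"]],[0,g["fy"],g["cy"]],[0,0,1.]])
    p=cv2.undistortPoints(np.float64(uv).reshape(-1,1,2),K,np.array([g["k1"],0,0,0.]))[:,0]
    d=np.c_[p,np.ones(len(p))]
    if "R" in g: return -g["R"].T@g["t"], d@g["R"]
    R=Rq(obs["tool_rot"]); H=g["hand_eye"]
    return obs["tcp_pos"]+R@H[:3,3], d@(R@H[:3,:3]).T
def plane(g,uv,z,obs=None):
    c,d=ray(g,uv,obs); return c+d*((z-c[2])/d[:,2])[:,None]
def proj(g,X,obs=None):
    X=np.atleast_2d(X)
    if "R" in g: c=X@g["R"].T+g["t"]
    else:
        R=Rq(obs["tool_rot"]); H=g["hand_eye"]; c=((X-obs["tcp_pos"])@R-H[:3,3])@H[:3,:3]
    s=c[:,:2]/c[:,2:]; s=s*(1+g["k1"]*(s**2).sum(1))[:,None]
    return s*g["fx"]+[g["cx"],g["cy"]]
def mrect(mask,minA=20):
    cs=cv2.findContours(mask.astype(np.uint8),cv2.RETR_EXTERNAL,cv2.CHAIN_APPROX_NONE)[0]
    return sorted([(cv2.contourArea(c),cv2.minAreaRect(c),c) for c in cs if cv2.contourArea(c)>minA],key=lambda t:-t[0])
def shift(obs,dpos,yaw=0):
    "world shift -> slide numbers; yaw = turn about world z (tool down) -> rz number"
    R=Rq(obs["tool_rot"]); return np.round(R.T@np.array(dpos)/.4,4), round(-yaw/.5,4)
E
python3 - <<'E'
from h import *
o,d=pickle.load(open("s0.pkl","rb"))
t=d["top"]["img"]; s=d["side"]["img"]
def cr(i,x,y,w,h): return cv2.resize(i[y:y+h,x:x+w],(400,300),interpolation=cv2.INTER_CUBIC)
m=np.vstack([np.hstack([cr(t,190,145,120,90),cr(t,325,165,107,80)]),np.hstack([cr(t,110,180,80,60),cr(s,330,265,80,60)])])
cv2.imwrite("pics/m0.png",m[:,:,::-1])
E
```

```text
(no output)
```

View pics/m0.png

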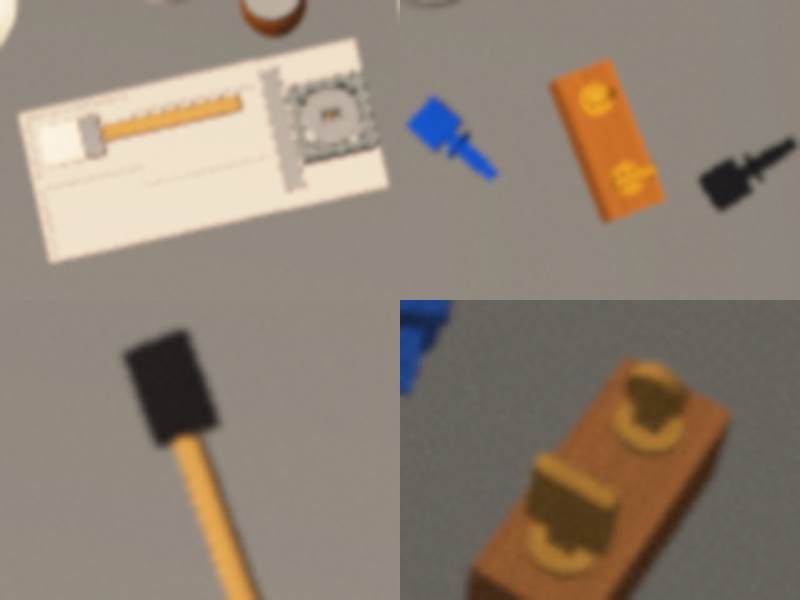

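Candidates in the stand are the round head (top 378,191 / side 382,288) and the square head (top 387,212 / side 362,308). The square one is the brass key meant; the blue and black keys lie loose and are decoys. Next I measure.

Run:
```python
from h import *
o,d=pickle.load(open("s0.pkl","rb"))
g=d["top"]; im=g["img"].astype(int); hsv=cv2.cvtColor(g["img"],cv2.COLOR_RGB2HSV).astype(int)
H,S,V=hsv[...,0],hsv[...,1],hsv[...,2]
def roi(m,x0,y0,x1,y1):
    r=np.zeros_like(m); r[y0:y1,x0:x1]=m[y0:y1,x0:x1]; return r
def info(n,m,z,k=1):
    for a,r,c in mrect(m)[:k]:
        P=plane(g,cv2.boxPoints(r),z); e=[np.linalg.norm(P[1]-P[0]),np.linalg.norm(P[2]-P[1])]
        i=int(np.argmax(e)); v=P[i+1]-P[i]
        print(n,int(a),"px",np.round(r[0],1),"ctr",np.round(P.mean(0),4),"edges",np.round(e,4),"ang",round(np.degrees(np.arctan2(v[1],v[0]))%180,2))
info("tray",cv2.morphologyEx(roi((V>180),192,150,310,226).astype(np.uint8),cv2.MORPH_CLOSE,np.ones((9,9))),.01)
info("head",roi((V<60),130,180,165,250),.008)
info("handle",roi((S>100)&(H<25),130,180,165,250),.018)
info("stand",roi((S>120)&(H<30)&(V>60),355,175,405,230),.046)
info("yellow",roi((S>120)&(H>19)&(H<32)&(V>150),355,175,405,230),.088,3)
```

```text
tray 4613 px [250.3 189.6] ctr [0.5905 0.0661 0.01  ] edges [0.3447 0.1541] ang 101.57
head 201 px [143.7 197.2] ctr [0.573  0.4174 0.008 ] edges [0.0402 0.0632] ang 20.01
handle 206 px [153.  224.8] ctr [0.4812 0.3843 0.018 ] edges [0.02   0.1337] ang 19.8
stand 695 px [380.2 202.1] ctr [ 0.5369 -0.35    0.046 ] edges [0.0606 0.1303] ang 19.58
```

play_rows([
  {"slide":[-0.108,0,0],"delta_rot":[0,0,0.2]},
  {"slide":[-0.216,0,0],"delta_rot":[0,0,0.4]},
  {"slide":[-0.325,0,0],"delta_rot":[0,0,0.6]},
  {"slide":[-0.433,0,0],"delta_rot":[0,0,0.8]},
  {"slide":[-0.542,0,0],"delta_rot":[0,0,1]},
], hand=1)

```text
time_s: 0.65
tcp_pos: [0.4161, 0.4204, 0.3037]
tool_rot: [-0.0, 0.438, 0.899, -0.0]
contact_force: [0.3, 0.3, 0.0]
width: 0.0857
```

play_rows([
  {"slide":[-0.05,0.025,0.025],"delta_rot":[0,0,0.25]},
  {"slide":[-0.1,0.05,0.05],"delta_rot":[0,0,0.5]},
  {"slide":[-0.15,0.08,0.075],"delta_rot":[0,0,0.75]},
  {"slide":[-0.189,0.106,0.1],"delta_rot":[0,0,1]},
  {"slide":[-0.189,0.106,0.1],"delta_rot":[0,0,1]},
])

```text
time_s: 1.15
tcp_pos: [0.496, 0.3872, 0.2618]
tool_rot: [-0.0, 0.647, 0.763, -0.001]
contact_force: [-0.6, -0.3, -0.5]
width: 0.0855
```

play_rows([
  {"slide":[0,0,0],"delta_rot":[0,0,0.25]},
  {"slide":[0,0,0],"delta_rot":[0,0,0.5]},
  {"slide":[0,0,0],"delta_rot":[0,0,0.75]},
  {"slide":[0,0,0],"delta_rot":[0,0,1]},
  {"slide":[0,0,0],"delta_rot":[0,0,1]},
])

```text
time_s: 1.65
tcp_pos: [0.4942, 0.3887, 0.2642]
tool_rot: [-0.0, 0.814, 0.581, 0.0]
contact_force: [0.3, -0.3, 0.2]
width: 0.0856
```

play_rows([
  {"slide":[0,0,0],"delta_rot":[0,0,0.25]},
  {"slide":[0,0,0],"delta_rot":[0,0,0.5]},
  {"slide":[0,0,0],"delta_rot":[0,0,0.75]},
  {"slide":[0,0,0],"delta_rot":[0,0,1]},
  {"slide":[0,0,0],"delta_rot":[0,0,1]},
])

```text
time_s: 2.15
tcp_pos: [0.4944, 0.3886, 0.2641]
tool_rot: [-0.0, 0.932, 0.363, 0.0]
contact_force: [0.2, -0.6, 0.5]
width: 0.0853
```

play_rows([
  {"slide":[0,0,0],"delta_rot":[0,0,0.25]},
  {"slide":[0,0,0],"delta_rot":[0,0,0.5]},
  {"slide":[0,0,0],"delta_rot":[0,0,0.75]},
  {"slide":[0,0,0],"delta_rot":[0,0,0.79]},
  {"slide":[0,0,0],"delta_rot":[0,0,0.79]},
])

```text
time_s: 2.65
tcp_pos: [0.4946, 0.3885, 0.264]
tool_rot: [-0.0, 0.985, 0.175, 0.0]
contact_force: [0.3, 0.2, 0.4]
width: 0.0856
```

Run:
```python
from h import *
from workcell import manip
o=manip.get_obs(); g=manip.get_image("wrist"); pickle.dump((o,g),open("s1.pkl","wb"))
R=Rq(o["tool_rot"]); print(o["time_s"],o["tcp_pos"],R.round(3),o["joint_pos"].round(2))
cv2.imwrite("pics/w1.png",g["img"][:,:,::-1])
hsv=cv2.cvtColor(g["img"],cv2.COLOR_RGB2HSV).astype(int);H,S,V=hsv[...,0],hsv[...,1],hsv[...,2]
for n,m,z in(("handle",(S>100)&(H<25)&(V>90),.018),("head",V<55,.008)):
    for a,r,c in mrect(m,400)[:3]:
        P=plane(g,cv2.boxPoints(r),z,o); e=[np.linalg.norm(P[1]-P[0]),np.linalg.norm(P[2]-P[1])];i=int(np.argmax(e)); v=P[i+1]-P[i]
        print(n,int(a),"px",np.round(r[0]),"ctr",P.mean(0).round(4),np.round(e,4),"ang",round(np.degrees(np.arctan2(v[1],v[0]))%180,2))
```

```text
2.65 [0.49461911 0.38849353 0.26397003] [[ 0.939  0.344  0.   ]
 [ 0.344 -0.939  0.   ]
 [ 0.    -0.    -1.   ]] [0.61 0.51 1.33 0.   1.31 1.83]
handle 1575 px [272. 198.] ctr [0.4797 0.3875 0.018 ] [0.0158 0.1283] ang 20.34
handle 681 px [533. 166.] ctr [0.6138 0.1361 0.018 ] [0.015  0.0608] ang 101.9
head 44409 px [280. 340.] ctr [0.2824 0.3057 0.008 ] [0.6918 0.2749] ang 110.09
head 2701 px [273. 106.] ctr [0.5727 0.4207 0.008 ] [0.0427 0.0665] ang 21.14
```

play_rows([
  {"slide":[0,-0.0075,0.11],"delta_rot":[0,0,0]},
  {"slide":[0,-0.0075,0.22],"delta_rot":[0,0,0]},
  {"slide":[0,-0.0075,0.33],"delta_rot":[0,0,0]},
  {"slide":[0,-0.0075,0.42],"delta_rot":[0,0,0]},
  {"slide":[0,-0.0075,0.457],"delta_rot":[0,0,0]},
])

```text
time_s: 3.2
tcp_pos: [0.4926, 0.3905, 0.0775]
tool_rot: [0.001, 0.985, 0.174, -0.002]
contact_force: [-0.9, 0.2, 0.5]
width: 0.0852
```

play_rows([
  {"slide":[0,0,0],"delta_rot":[0,0,0]},
  {"slide":[0,0,0],"delta_rot":[0,0,0]},
  {"slide":[0,0,0],"delta_rot":[0,0,0]},
  {"slide":[0,0,0],"delta_rot":[0,0,0]},
  {"slide":[0,0,0],"delta_rot":[0,0,0]},
], hand=0, squeeze=40)

```text
time_s: 3.7
tcp_pos: [0.4942, 0.3915, 0.0826]
tool_rot: [-0.0, 0.985, 0.172, 0.001]
contact_force: [-2.0, -0.3, 5.1]
width: 0.0166
```

play_rows([
  {"slide":[0,0,0],"delta_rot":[0,0,0]},
  {"slide":[0,0,0],"delta_rot":[0,0,0]},
  {"slide":[0,0,0],"delta_rot":[0,0,0]},
  {"slide":[0,0,0],"delta_rot":[0,0,0]},
  {"slide":[0,0,0],"delta_rot":[0,0,0]},
])

```text
time_s: 4.2
tcp_pos: [0.4942, 0.3916, 0.0826]
tool_rot: [-0.0, 0.985, 0.172, 0.001]
contact_force: [-1.5, -1.1, 7.3]
width: 0.017
```

play_rows([
  {"slide":[0,0,-0.03],"delta_rot":[0,0,0]},
  {"slide":[0,0,-0.09],"delta_rot":[0,0,0]},
  {"slide":[0,0,-0.17],"delta_rot":[0,0,0]},
  {"slide":[0,0,-0.25],"delta_rot":[0,0,0]},
  {"slide":[0,0,-0.3],"delta_rot":[0,0,0]},
])

```text
time_s: 4.7
tcp_pos: [0.494, 0.3915, 0.2049]
tool_rot: [-0.001, 0.985, 0.172, 0.002]
contact_force: [-0.3, 0.1, -0.1]
width: 0.0167
```

play_rows([
  {"slide":[-0.01,0.103,0],"delta_rot":[0,0,-0.2]},
  {"slide":[-0.02,0.206,0],"delta_rot":[0,0,-0.4]},
  {"slide":[-0.03,0.309,0],"delta_rot":[0,0,-0.6]},
  {"slide":[-0.04,0.412,0],"delta_rot":[0,0,-0.8]},
  {"slide":[-0.053,0.513,0],"delta_rot":[0,0,-1]},
])

```text
time_s: 5.2
tcp_pos: [0.5434, 0.1893, 0.2022]
tool_rot: [0.0, 0.911, 0.412, 0.001]
contact_force: [-0.1, 0.7, -0.7]
width: 0.0165
```

play_rows([
  {"slide":[0,0,0],"delta_rot":[0,0,-0.2]},
  {"slide":[0,0,0],"delta_rot":[0,0,-0.4]},
  {"slide":[0,0,0],"delta_rot":[0,0,-0.6]},
  {"slide":[0,0,0],"delta_rot":[0,0,-0.8]},
  {"slide":[0,0,0],"delta_rot":[0,0,-1]},
])

```text
time_s: 5.7
tcp_pos: [0.5432, 0.1908, 0.2021]
tool_rot: [0.0, 0.781, 0.624, 0.0]
contact_force: [-0.3, 0.4, -0.9]
width: 0.0168
```

play_rows([
  {"slide":[0,0,0],"delta_rot":[0,0,-0.2]},
  {"slide":[0,0,0],"delta_rot":[0,0,-0.4]},
  {"slide":[0,0,0],"delta_rot":[0,0,-0.6]},
  {"slide":[0,0,0],"delta_rot":[0,0,-0.8]},
  {"slide":[0,0,0],"delta_rot":[0,0,-0.845]},
])

```text
time_s: 6.2
tcp_pos: [0.5431, 0.1909, 0.202]
tool_rot: [0.0, 0.633, 0.774, 0.0]
contact_force: [0.6, 0.2, 0.1]
width: 0.0166
```

Run:
```python
from h import *
from workcell import manip
o=manip.get_obs(); g=manip.get_image("wrist"); pickle.dump((o,g),open("s2.pkl","wb"))
R=Rq(o["tool_rot"]); print(o["time_s"],o["tcp_pos"],R.round(3),o["width"])
cv2.imwrite("pics/w2.png",g["img"][:,:,::-1])
print(shift(o,np.r_[.549,.0883,.2]-o["tcp_pos"]))
```

```text
6.2 [0.54314174 0.19093498 0.20201793] [[-0.198  0.98   0.001]
 [ 0.98   0.198  0.   ]
 [ 0.     0.001 -1.   ]] 0.016626710052112
(array([-0.2544, -0.0364,  0.005 ]), 0.0)
```

View pics/w2.png

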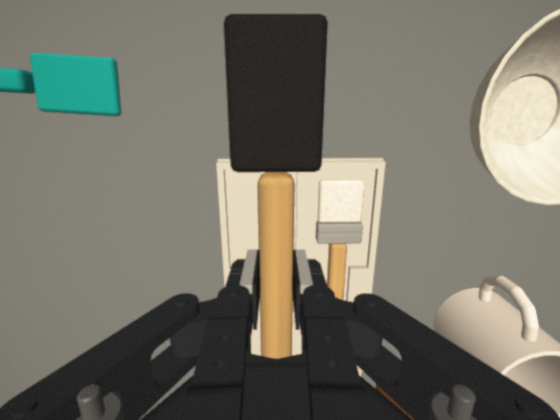

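The spatula is held straight (head at (275,93)). The tray's head-end corners are at (218,159) and (384,159).

Run:
```python
from h import *
o,g=pickle.load(open("s2.pkl","rb"))
P=plane(g,[(218.5,159),(384,159)],.01,o); print(P.round(4),np.linalg.norm(P[0]-P[1]))
v=P[0]-P[1]; a=np.arctan2(v[1],v[0]); print("tray y ang",np.degrees(a)%360)
a=np.radians(101.57); X=np.array([np.cos(a),np.sin(a),0]);Y=np.array([-X[1],X[0],0])
print("origin wrist",P.mean(0)-.12*X," top (.5805,.1151)")
hz=o["tcp_pos"][2]-.0826+.008
Q=plane(g,[(228,20),(325,20),(321,169),(232,169)],hz,o); print("head rel tcp in tool",((Q-o["tcp_pos"])@Rq(o["tool_rot"])).round(4))
```

```text
[[0.4844 0.2206 0.01  ]
 [0.6285 0.2496 0.01  ]] 0.14688743842620844
tray y ang 191.36889619480493
origin wrist [0.58051525 0.11751362 0.01      ]  top (.5805,.1151)
head rel tcp in tool [[ 0.1164 -0.0216  0.0746]
 [ 0.1164  0.0202  0.0746]
 [ 0.0518  0.0214  0.0746]
 [ 0.0518 -0.0227  0.0746]]
```

play_rows([
  {"slide":[-0.08,-0.012,0],"delta_rot":[0,0,0]},
  {"slide":[-0.16,-0.024,0],"delta_rot":[0,0,0]},
  {"slide":[-0.23,-0.0355,0],"delta_rot":[0,0,0]},
  {"slide":[-0.25,-0.0355,0.03],"delta_rot":[0,0,0]},
  {"slide":[-0.25,-0.0355,0.1],"delta_rot":[0,0,0]},
])

```text
time_s: 6.75
tcp_pos: [0.5498, 0.0892, 0.1626]
tool_rot: [0.002, 0.636, 0.772, 0.002]
contact_force: [0.5, 0.2, -1.6]
width: 0.0165
```

play_rows([
  {"slide":[0,0,0.05],"delta_rot":[0,0,0]},
  {"slide":[0,0,0.1],"delta_rot":[0,0,0]},
  {"slide":[0,0,0.15],"delta_rot":[0,0,0]},
  {"slide":[0,0,0.18],"delta_rot":[0,0,0]},
  {"slide":[0,0,0.186],"delta_rot":[0,0,0]},
])

```text
time_s: 7.25
tcp_pos: [0.5484, 0.0905, 0.086]
tool_rot: [-0.001, 0.635, 0.773, -0.001]
contact_force: [-11.1, -0.1, 18.6]
width: 0.0166
```

play_rows([
  {"slide":[0,0,0],"delta_rot":[0,0,0]},
  {"slide":[0,0,0],"delta_rot":[0,0,0]},
  {"slide":[0,0,0],"delta_rot":[0,0,0]},
  {"slide":[0,0,0],"delta_rot":[0,0,0]},
  {"slide":[0,0,0],"delta_rot":[0,0,0]},
])

```text
time_s: 7.75
tcp_pos: [0.5488, 0.0901, 0.0868]
tool_rot: [0.0, 0.634, 0.773, 0.0]
contact_force: [0.1, 0.3, -0.3]
width: 0.0166
```

play_rows([
  {"slide":[0,0,0],"delta_rot":[0,0,0]},
  {"slide":[0,0,0],"delta_rot":[0,0,0]},
  {"slide":[0,0,0],"delta_rot":[0,0,0]},
  {"slide":[0,0,0],"delta_rot":[0,0,0]},
  {"slide":[0,0,0],"delta_rot":[0,0,0]},
], hand=0.6)

```text
time_s: 8.25
tcp_pos: [0.5488, 0.0901, 0.0867]
tool_rot: [0.0, 0.634, 0.773, 0.0]
contact_force: [0.5, -0.2, -0.1]
width: 0.051
```

play_rows([
  {"slide":[0,0,-0.08],"delta_rot":[0,0,0]},
  {"slide":[0,0,-0.2],"delta_rot":[0,0,0]},
  {"slide":[0,0,-0.32],"delta_rot":[0,0,0]},
  {"slide":[0,0,-0.4],"delta_rot":[0,0,0]},
  {"slide":[0,0,-0.4],"delta_rot":[0,0,0]},
])

```text
time_s: 8.75
tcp_pos: [0.5499, 0.0902, 0.2516]
tool_rot: [0.003, 0.634, 0.773, 0.003]
contact_force: [0.2, -0.3, -0.7]
width: 0.0511
```

Run:
```python
from h import *
from workcell import manip
o=manip.get_obs(); g=manip.get_image("wrist"); pickle.dump((o,g),open("s3.pkl","wb"))
R=Rq(o["tool_rot"]); print(o["time_s"],o["tcp_pos"],R.round(3),o["width"])
cv2.imwrite("pics/w3.png",g["img"][:,:,::-1])
```

```text
8.75 [0.54987642 0.09022465 0.25159904] [[-0.195  0.981  0.008]
 [ 0.981  0.195  0.001]
 [-0.001  0.008 -1.   ]] 0.051074690014162
```

View pics/w3.png

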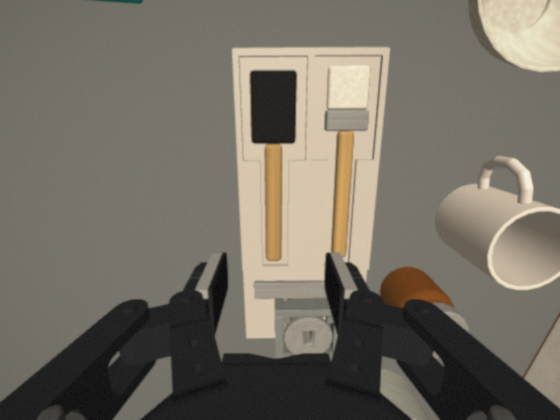

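Spatula lies in the compartment: head at (273,106) in the wide pocket, handle in the channel. The keyway shows at (308,338).

Run:
```python
from h import *
o,g=pickle.load(open("s3.pkl","rb"))
a=np.radians(101.5); X=np.array([np.cos(a),np.sin(a),0]);Y=np.array([-X[1],X[0],0]); T=np.r_[.5805,.1163,0]
for n,uv,z in(("tip ctr",(273,71),.012),("handle end",(274,261),.02),("corner L",(234,49),.01),("corner R",(388,48),.01),("plug",(308,337.5),.052)):
    P=plane(g,[uv],z,o)[0]; print(n,P.round(4),"tray",((P-T)@X).round(4),((P-T)@Y).round(4))
d=pickle.load(open("s0.pkl","rb"))[1]
for n,uv in(("top",(387,212)),("side",(362,308))):
    print(n,plane(d[n],[uv],.07)[0].round(4),plane(d[n],[uv],.088)[0].round(4))
im=g["img"][300:376,270:346]; cv2.imwrite("pics/k3.png",cv2.resize(im,(608,608),interpolation=cv2.INTER_CUBIC)[:600,:,::-1])
print(shift(o,np.r_[.503,-.362,.25]-o["tcp_pos"]))
```

```text
tip ctr [0.5251 0.2059 0.012 ] tray 0.0988 0.0365
handle end [0.5643 0.011  0.02  ] tray -0.1 0.0368
corner L [0.485  0.2177 0.01  ] tray 0.1184 0.0733
corner R [0.6285 0.2474 0.01  ] tray 0.1189 -0.0732
plug [ 0.6166 -0.0585  0.052 ] tray -0.1785 -0.0005
top [ 0.5031 -0.3658  0.07  ] [ 0.5019 -0.3622  0.088 ]
side [ 0.5037 -0.3636  0.07  ] [ 0.4939 -0.3714  0.088 ]
(array([-1.0859, -0.3358,  0.0022]), 0.0)
```

play_rows([
  {"slide":[-0.11,-0.035,0],"delta_rot":[0,0,0]},
  {"slide":[-0.22,-0.07,0],"delta_rot":[0,0,0]},
  {"slide":[-0.33,-0.105,0],"delta_rot":[0,0,0]},
  {"slide":[-0.44,-0.14,0],"delta_rot":[0,0,0]},
  {"slide":[-0.55,-0.17,0],"delta_rot":[0,0,0]},
])

```text
time_s: 9.3
tcp_pos: [0.5241, -0.1406, 0.2452]
tool_rot: [-0.001, 0.634, 0.773, -0.0]
contact_force: [-0.0, 0.7, 0.8]
width: 0.0513
```

play_rows([
  {"slide":[-0.11,-0.035,0],"delta_rot":[0,0,-0.1]},
  {"slide":[-0.22,-0.07,0],"delta_rot":[0,0,-0.2]},
  {"slide":[-0.33,-0.105,0],"delta_rot":[0,0,-0.29]},
  {"slide":[-0.44,-0.14,0],"delta_rot":[0,0,-0.29]},
  {"slide":[-0.54,-0.168,0],"delta_rot":[0,0,-0.29]},
])

```text
time_s: 9.8
tcp_pos: [0.5003, -0.3659, 0.2449]
tool_rot: [-0.001, 0.577, 0.817, 0.0]
contact_force: [0.1, -0.2, 0.9]
width: 0.0511
```

play_rows([
  {"slide":[0,0,0],"delta_rot":[0,0,0]},
  {"slide":[0,0,0],"delta_rot":[0,0,0]},
  {"slide":[0,0,0],"delta_rot":[0,0,0]},
  {"slide":[0,0,0],"delta_rot":[0,0,0]},
  {"slide":[0,0,0],"delta_rot":[0,0,0]},
])

```text
time_s: 10.3
tcp_pos: [0.5016, -0.363, 0.2467]
tool_rot: [-0.0, 0.576, 0.817, 0.0]
contact_force: [-0.2, -0.4, -0.1]
width: 0.0512
```

Run:
```python
from h import *
from workcell import manip
o=manip.get_obs(); g=manip.get_image("wrist"); pickle.dump((o,g),open("s4.pkl","wb"))
R=Rq(o["tool_rot"]); print(o["time_s"],o["tcp_pos"],R.round(3),o["width"])
cv2.imwrite("pics/w4.png",g["img"][:,:,::-1])
```

```text
10.3 [ 0.50160227 -0.36303557  0.24673033] [[-0.336  0.942 -0.   ]
 [ 0.942  0.336  0.   ]
 [ 0.    -0.    -1.   ]] 0.051150815564516054
```

View pics/w4.png

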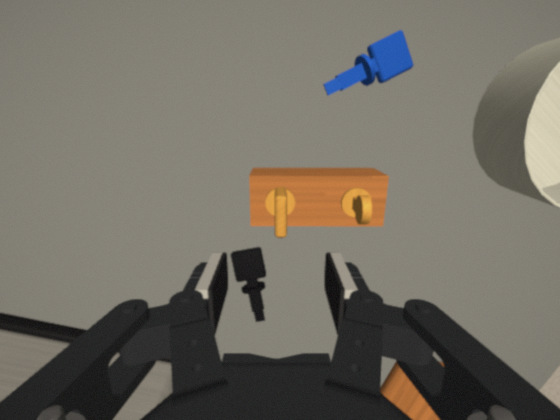

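Run:
```python
from h import *
o,g=pickle.load(open("s4.pkl","rb")); R=Rq(o["tool_rot"])
for n,uv,z in(("head top far",(280.5,190),.088),("head top near",(280.5,237),.088),("head bottom far?",(280.5,190),.052),
  ("collar L",(265,203),.046),("collar R",(295,203),.046),("standTL",(250,176),.046),("standBL",(251,225),.046),("standBR",(387,225),.046),("standTR",(386,175),.046)):
    P=plane(g,[uv],z,o)[0]; print(n,P.round(4),"tool",((P-o["tcp_pos"])@R).round(4))
m=cv2.resize(g["img"][160:240,240:400],(800,400),interpolation=cv2.INTER_CUBIC); cv2.imwrite("pics/k4.png",m[:,:,::-1])
```

```text
head top far [ 0.4973 -0.3426  0.088 ] tool [0.0207 0.0028 0.1587]
head top near [ 0.5111 -0.3808  0.088 ] tool [-0.0199  0.003   0.1587]
head bottom far? [ 0.5008 -0.3507  0.052 ] tool [0.0118 0.0034 0.1947]
collar L [ 0.4917 -0.3691  0.046 ] tool [-0.0024 -0.0113  0.2007]
collar R [ 0.5188 -0.3595  0.046 ] tool [-0.0024  0.0174  0.2007]
standTL [ 0.47  -0.349  0.046] tool [ 0.0238 -0.025   0.2007]
standBL [ 0.4861 -0.395   0.046 ] tool [-0.0249 -0.0253  0.2007]
standBR [ 0.6119 -0.3502  0.046 ] tool [-0.025   0.1082  0.2007]
standTR [ 0.5891 -0.3056  0.046 ] tool [0.0247 0.1017 0.2007]
```

View pics/k4.png

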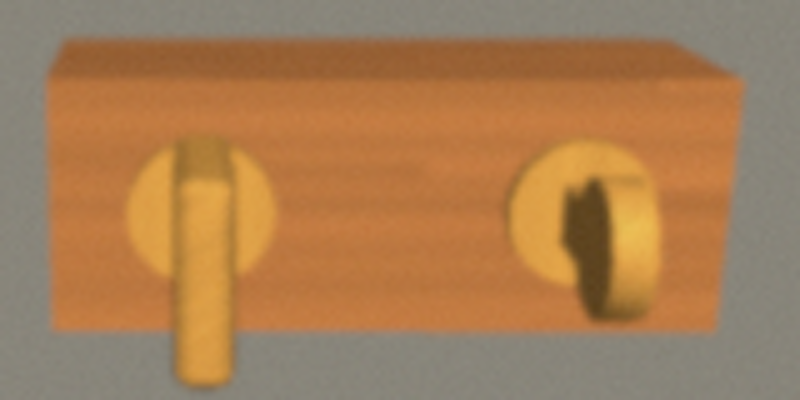

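play_rows([
  {"slide":[-0.005,0.0075,0.07],"delta_rot":[0,0,0]},
  {"slide":[-0.005,0.0075,0.14],"delta_rot":[0,0,0]},
  {"slide":[-0.005,0.0075,0.21],"delta_rot":[0,0,0]},
  {"slide":[-0.005,0.0075,0.27],"delta_rot":[0,0,0]},
  {"slide":[-0.005,0.0075,0.287],"delta_rot":[0,0,0]},
])

```text
time_s: 10.85
tcp_pos: [0.5042, -0.3639, 0.1294]
tool_rot: [-0.002, 0.576, 0.817, 0.0]
contact_force: [0.3, 0.5, -0.2]
width: 0.0512
```

play_rows([
  {"slide":[0,0,0],"delta_rot":[0,0,0]},
  {"slide":[0,0,0],"delta_rot":[0,0,0]},
  {"slide":[0,0,0],"delta_rot":[0,0,0]},
  {"slide":[0,0,0],"delta_rot":[0,0,0]},
  {"slide":[0,0,0],"delta_rot":[0,0,0]},
], hand=0, squeeze=80)

```text
time_s: 11.35
tcp_pos: [0.5053, -0.3651, 0.1336]
tool_rot: [0.001, 0.577, 0.817, -0.0]
contact_force: [-0.2, 0.6, 7.1]
width: 0.0089
```

play_rows([
  {"slide":[0,0,0],"delta_rot":[0,0,0]},
  {"slide":[0,0,0],"delta_rot":[0,0,0]},
  {"slide":[0,0,0],"delta_rot":[0,0,0]},
  {"slide":[0,0,0],"delta_rot":[0,0,0]},
  {"slide":[0,0,0],"delta_rot":[0,0,0]},
])

```text
time_s: 11.85
tcp_pos: [0.5053, -0.3651, 0.1336]
tool_rot: [0.001, 0.577, 0.817, -0.0]
contact_force: [-1.6, 1.9, 6.4]
width: 0.0089
```

play_rows([
  {"slide":[0,0,-0.03],"delta_rot":[0,0,0]},
  {"slide":[0,0,-0.08],"delta_rot":[0,0,0]},
  {"slide":[0,0,-0.15],"delta_rot":[0,0,0]},
  {"slide":[0,0,-0.2],"delta_rot":[0,0,0]},
  {"slide":[0,0,-0.25],"delta_rot":[0,0,0]},
])

```text
time_s: 12.35
tcp_pos: [0.5047, -0.3648, 0.234]
tool_rot: [0.001, 0.577, 0.817, -0.0]
contact_force: [0.3, 0.1, -0.4]
width: 0.009
```

play_rows([
  {"slide":[0,0,0],"delta_rot":[0,0,0]},
  {"slide":[0,0,0],"delta_rot":[0,0,0]},
  {"slide":[0,0,0],"delta_rot":[0,0,0]},
  {"slide":[0,0,0],"delta_rot":[0,0,0]},
  {"slide":[0,0,0],"delta_rot":[0,0,0]},
])

```text
time_s: 12.85
tcp_pos: [0.5047, -0.3647, 0.2311]
tool_rot: [-0.001, 0.577, 0.817, 0.0]
contact_force: [-0.2, 0.3, -2.0]
width: 0.009
```

Run:
```python
from h import *
from workcell import manip
o=manip.get_obs(); g=manip.get_image("wrist"); s=manip.get_image("side"); t=manip.get_image("top"); pickle.dump((o,g,s,t),open("s5.pkl","wb"))
R=Rq(o["tool_rot"]); print(o["time_s"],o["tcp_pos"],R.round(3),o["width"])
print(shift(o,np.r_[.6164,-.0601,.232]-o["tcp_pos"],np.radians(101.5-109.6)))
c=proj(s,o["tcp_pos"]-[0,0,.1])[0].astype(int); print(c, proj(g,(o["tcp_pos"]+R@[[0],[0],[.05]].__class__([0,0,.124])),o))
f=s["img"][c[1]-60:c[1]+60,c[0]-80:c[0]+80]; f=cv2.resize(f,(540,400))
cv2.imwrite("pics/c5.png",np.vstack([cv2.resize(f,(400,300)),cv2.resize(g["img"],(400,300))])[:,:,::-1])
```

```text
12.85 [ 0.50467852 -0.36472227  0.23114364] [[-0.335  0.942 -0.001]
 [ 0.942  0.335  0.001]
 [ 0.001 -0.001 -1.   ]] 0.008976155555068158
(array([ 0.624 ,  0.5182, -0.0018]), np.float64(0.2827))
[366 289] [[277.19023179 230.08660129]]
```

View pics/c5.png

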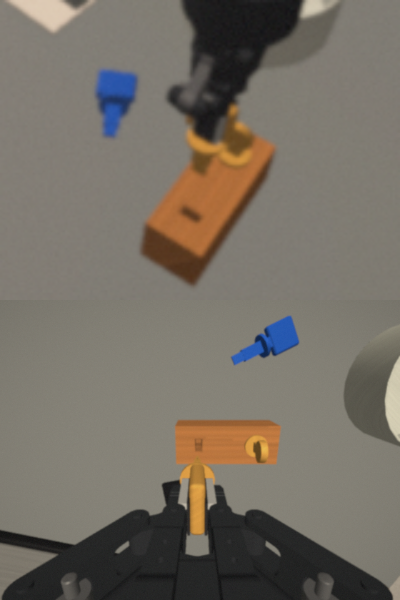

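play_rows([
  {"slide":[0.07,0.058,0],"delta_rot":[0,0,0.1]},
  {"slide":[0.14,0.116,0],"delta_rot":[0,0,0.2]},
  {"slide":[0.21,0.174,0],"delta_rot":[0,0,0.283]},
  {"slide":[0.28,0.232,0],"delta_rot":[0,0,0.283]},
  {"slide":[0.35,0.29,0],"delta_rot":[0,0,0.283]},
])

```text
time_s: 13.5
tcp_pos: [0.5675, -0.1926, 0.2319]
tool_rot: [0.0, 0.633, 0.774, 0.0]
contact_force: [0.4, 0.2, -0.4]
width: 0.0092
```

Run:
```python
from h import *
from workcell import manip
o,g,s,t=pickle.load(open("s5.pkl","rb")); R=Rq(o["tool_rot"])
hsv=cv2.cvtColor(g["img"],cv2.COLOR_RGB2HSV).astype(int);H,S,V=hsv[...,0],hsv[...,1],hsv[...,2]
m=(S>110)&(H>15)&(H<30)&(V>110); m[:222]=0; m[:,:240]=0; m[:,320:]=0
for a,r,c in mrect(m,100)[:2]:
    x,y,w,h=cv2.boundingRect(c); print(a,x,y,w,h)
    print([ (i,np.where(m[i])[0][[0,-1]]) for i in range(y,y+h,5)])
    zc=o["tcp_pos"][2]-.0836
    P=plane(g,[(x+w/2,y)],zc,o)[0]; print("far rim tool",((P-o["tcp_pos"])@R).round(4))
    P=plane(g,[(x+w/2,y+h)],zc+.044,o)[0]; print("head near",((P-o["tcp_pos"])@R).round(4))
o=manip.get_obs(); print(o["tcp_pos"],shift(o,np.r_[.6164,-.0601,.232]-o["tcp_pos"]))
```

```text
2472.0 251 222 50 107
[(222, array([273, 279])), (227, array([271, 281])), (232, array([261, 291])), (237, array([256, 295])), (242, array([254, 298])), (247, array([252, 299])), (252, array([251, 300])), (257, array([252, 286])), (262, array([265, 287])), (267, array([265, 287])), (272, array([265, 287])), (277, array([266, 286])), (282, array([266, 286])), (287, array([266, 286])), (292, array([266, 286])), (297, array([266, 286])), (302, array([266, 286])), (307, array([266, 286])), (312, array([266, 286])), (317, array([266, 286])), (322, array([266, 286])), (327, array([269, 283]))]
far rim tool [ 0.0208 -0.0009  0.0836]
head near [-0.0144 -0.0009  0.0396]
[ 0.56753207 -0.19261444  0.2318796 ] (array([ 3.004e-01,  1.855e-01, -3.000e-04]), 0.0)
```

Run:
```python
from h import *
o,g,s,t=pickle.load(open("s5.pkl","rb")); R=Rq(o["tool_rot"])
for n,uv,dz in(("collar ctr",(275.7,251.5),.0836),("rim far(underside)",(275.7,231),.0876),("rim far(top)",(275.7,231),.0836),("head near",(276,329),.0396)):
    P=plane(g,[uv],o["tcp_pos"][2]-dz,o)[0]; print(n,((P-o["tcp_pos"])@R).round(4))
```

```text
collar ctr [ 0.0027 -0.001   0.0836]
rim far(underside) [ 0.0138 -0.001   0.0876]
rim far(top) [ 0.0154 -0.001   0.0836]
head near [-0.0144 -0.0009  0.0396]
```

play_rows([
  {"slide":[0.08,0.05,0],"delta_rot":[0,0,0]},
  {"slide":[0.16,0.1,0],"delta_rot":[0,0,0]},
  {"slide":[0.24,0.15,0],"delta_rot":[0,0,0]},
  {"slide":[0.3,0.1855,0],"delta_rot":[0,0,0]},
  {"slide":[0.3,0.1855,0],"delta_rot":[0,0,0]},
])

```text
time_s: 14.0
tcp_pos: [0.6168, -0.0586, 0.2317]
tool_rot: [-0.0, 0.632, 0.775, 0.0]
contact_force: [0.0, 0.1, -1.8]
width: 0.0087
```

play_rows([
  {"slide":[0,0,0],"delta_rot":[0,0,0]},
  {"slide":[0,0,0],"delta_rot":[0,0,0]},
  {"slide":[0,0,0],"delta_rot":[0,0,0]},
  {"slide":[0,0,0],"delta_rot":[0,0,0]},
  {"slide":[0,0,0],"delta_rot":[0,0,0]},
])

```text
time_s: 14.5
tcp_pos: [0.616, -0.0622, 0.2319]
tool_rot: [0.0, 0.633, 0.774, -0.0]
contact_force: [-0.1, 0.1, 0.2]
width: 0.0087
```

Run:
```python
from h import *
from workcell import manip
o=manip.get_obs(); g=manip.get_image("wrist"); pickle.dump((o,g),open("s6.pkl","wb"))
print(o["time_s"],o["tcp_pos"],Rq(o["tool_rot"]).round(3),o["width"])
cv2.imwrite("pics/c6.png",cv2.resize(g["img"][130:270,180:370],(798,588),interpolation=cv2.INTER_CUBIC)[:,:,::-1])
```

```text
14.5 [ 0.6159794  -0.0622202   0.23194285] [[-0.198  0.98   0.   ]
 [ 0.98   0.198 -0.   ]
 [-0.     0.    -1.   ]] 0.008717915331480119
```

View pics/c6.png

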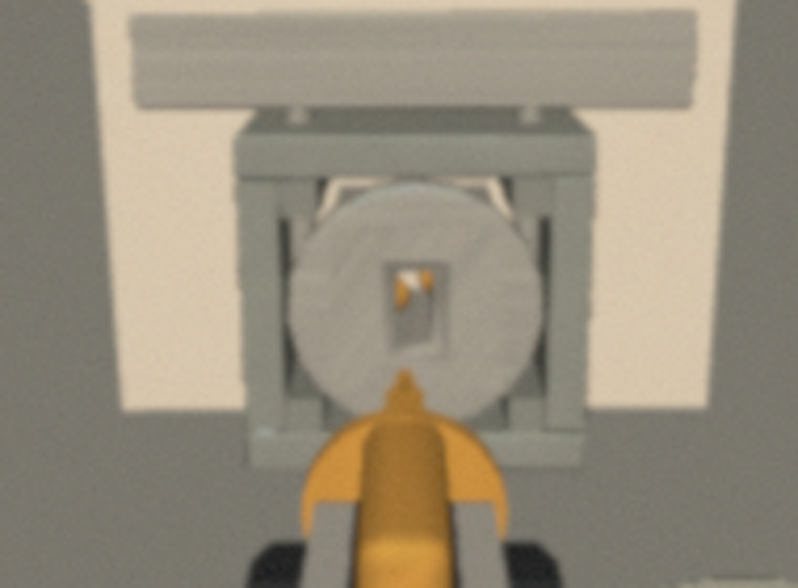

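Run:
```python
from h import *
o,g=pickle.load(open("s6.pkl","rb")); R=Rq(o["tool_rot"]); z=o["tcp_pos"][2]
c=lambda x,y:(180+x/4.2,130+y/4.2)
f=lambda uv,zz:((plane(g,[uv],zz,o)[0]-o["tcp_pos"])@R).round(4)
print("keyway",f(c(416.5,310),.052),"bevel ends",f(c(416,262),.052),f(c(416,358),.052),f(c(383,310),.052),f(c(450,310),.052))
print("plug L/R/top",f(c(288,305),.052),f(c(543,305),.052),f(c(416,180),.052))
print("tip far",f(c(405,370),z-.1276)); print("collar far under",f(c(405,410),z-.0876)); print("collar L,R",f(c(302,497),z-.0856),f(c(508,497),z-.0856))
print("head top far edge",f(c(405,540),z-.0396))
```

```text
keyway [0.0028 0.0019 0.1799] bevel ends [0.0132 0.0018 0.1799] [-0.0079  0.0019  0.1799] [ 0.0028 -0.0051  0.1799] [0.0028 0.009  0.1799]
plug L/R/top [ 0.0039 -0.0251  0.1799] [0.0038 0.0286 0.1799] [0.0304 0.0018 0.1799]
tip far [ 0.0076 -0.0006  0.1276]
collar far under [ 0.0157 -0.0007  0.0876]
collar L,R [ 0.0037 -0.0149  0.0856] [0.0037 0.0135 0.0856]
head top far edge [ 0.0205 -0.0008  0.0396]
```

play_rows([
  {"slide":[0.005,0.0065,0.03],"delta_rot":[0,0,0]},
  {"slide":[0.005,0.0065,0.06],"delta_rot":[0,0,0]},
  {"slide":[0.005,0.0065,0.09],"delta_rot":[0,0,0]},
  {"slide":[0.005,0.0065,0.115],"delta_rot":[0,0,0]},
  {"slide":[0.005,0.0065,0.115],"delta_rot":[0,0,0]},
])

```text
time_s: 15.05
tcp_pos: [0.6177, -0.0591, 0.1837]
tool_rot: [-0.001, 0.633, 0.774, -0.001]
contact_force: [0.8, 0.3, -0.6]
width: 0.0085
```

play_rows([
  {"slide":[0,0,0],"delta_rot":[0,0,0]},
  {"slide":[0,0,0],"delta_rot":[0,0,0]},
  {"slide":[0,0,0],"delta_rot":[0,0,0]},
  {"slide":[0,0,0],"delta_rot":[0,0,0]},
  {"slide":[0,0,0],"delta_rot":[0,0,0]},
])

```text
time_s: 15.55
tcp_pos: [0.6183, -0.0592, 0.1861]
tool_rot: [0.0, 0.633, 0.774, 0.0]
contact_force: [0.6, 0.3, -0.6]
width: 0.0091
```

Run:
```python
from h import *
from workcell import manip
o=manip.get_obs(); g=manip.get_image("wrist"); pickle.dump((o,g),open("s7.pkl","wb"))
print(o["time_s"],o["tcp_pos"],Rq(o["tool_rot"]).round(3),o["width"])
cv2.imwrite("pics/c7.png",cv2.resize(g["img"][160:270,215:340],(750,660)[:2],interpolation=cv2.INTER_CUBIC)[:600,:,::-1])
```

```text
15.55 [ 0.61827122 -0.05923257  0.1861224 ] [[-0.199  0.98   0.   ]
 [ 0.98   0.199 -0.   ]
 [-0.     0.    -1.   ]] 0.009149253012555114
```

View pics/c7.png

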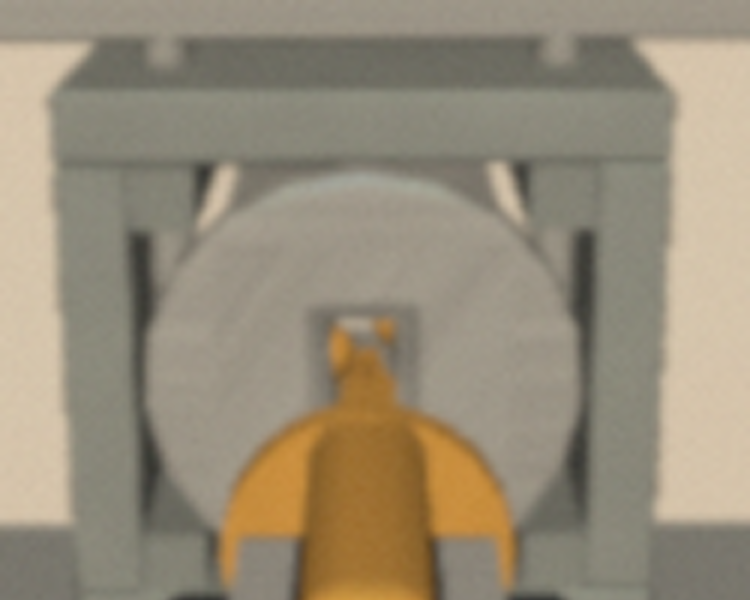

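Run:
```python
from h import *
o,g=pickle.load(open("s7.pkl","rb")); R=Rq(o["tool_rot"]); z=o["tcp_pos"][2]
c=lambda x,y:(215+x/6,160+y/6)
f=lambda uv,zz:((plane(g,[uv],zz,o)[0]-o["tcp_pos"])@R).round(4)
print("kw far",f(c(364,307),.052),"slot L,R",f(c(311,370),.052),f(c(418,370),.052),"plug far",f(c(362,170),.052),"LR",f(c(147,370),.052),f(c(578,370),.052))
print("tip",f(c(368,348),z-.1276),"collar LR",f(c(220,540),z-.0856),f(c(518,540),z-.0856),"far",f(c(368,408),z-.0876))
```

```text
kw far [ 0.0107 -0.0011  0.1341] slot L,R [ 0.0025 -0.0077  0.1341] [0.0025 0.0055 0.1341] plug far [ 0.0278 -0.0014  0.1341] LR [ 0.0026 -0.0278  0.1341] [0.0025 0.0252 0.1341]
tip [ 0.0077 -0.0007  0.1276] collar LR [ 0.0026 -0.0151  0.0856] [0.0026 0.0138 0.0856] far [ 0.0155 -0.0007  0.0876]
```

play_rows([
  {"slide":[0,-0.001,0.015],"delta_rot":[0,0,0]},
  {"slide":[0,-0.001,0.025],"delta_rot":[0,0,0]},
  {"slide":[0,-0.001,0.035],"delta_rot":[0,0,0]},
  {"slide":[0,-0.001,0.045],"delta_rot":[0,0,0]},
  {"slide":[0,-0.001,0.045],"delta_rot":[0,0,0]},
], squeeze=110)

```text
time_s: 16.1
tcp_pos: [0.6176, -0.0593, 0.1671]
tool_rot: [-0.0, 0.633, 0.774, -0.0]
contact_force: [0.3, -0.4, -0.7]
width: 0.0084
```

play_rows([
  {"slide":[0,0,0.006],"delta_rot":[0,0,0.1]},
  {"slide":[0,0,0.012],"delta_rot":[0,0,-0.1]},
  {"slide":[0,0,0.018],"delta_rot":[0,0,0.1]},
  {"slide":[0,0,0.024],"delta_rot":[0,0,-0.1]},
  {"slide":[0,0,0.03],"delta_rot":[0,0,0]},
])

```text
time_s: 16.6
tcp_pos: [0.6185, -0.0599, 0.1568]
tool_rot: [0.001, 0.632, 0.775, 0.0]
contact_force: [1.4, -3.6, 3.4]
width: 0.0087
```

play_rows([
  {"slide":[0,0,0.006],"delta_rot":[0,0,0.1]},
  {"slide":[0,0,0.012],"delta_rot":[0,0,-0.1]},
  {"slide":[0,0,0.018],"delta_rot":[0,0,0.1]},
  {"slide":[0,0,0.024],"delta_rot":[0,0,-0.1]},
  {"slide":[0,0,0.03],"delta_rot":[0,0,0]},
])

```text
time_s: 17.1
tcp_pos: [0.6187, -0.06, 0.146]
tool_rot: [0.002, 0.632, 0.775, 0.001]
contact_force: [-0.7, -3.8, 9.5]
width: 0.0081
```

play_rows([
  {"slide":[0,0,0.006],"delta_rot":[0,0,0.1]},
  {"slide":[0,0,0.01],"delta_rot":[0,0,-0.1]},
  {"slide":[0,0,0.015],"delta_rot":[0,0,0.1]},
  {"slide":[0,0,0.018],"delta_rot":[0,0,-0.1]},
  {"slide":[0,0,0.018],"delta_rot":[0,0,0]},
])

```text
time_s: 17.6
tcp_pos: [0.6188, -0.0601, 0.1396]
tool_rot: [0.002, 0.632, 0.775, 0.001]
contact_force: [-5.3, -4.6, 21.0]
width: 0.0085
```

play_rows([
  {"slide":[0,0,0.004],"delta_rot":[0,0,0.1]},
  {"slide":[0,0,0.006],"delta_rot":[0,0,-0.1]},
  {"slide":[0,0,0.006],"delta_rot":[0,0,0.1]},
  {"slide":[0,0,0.006],"delta_rot":[0,0,-0.1]},
  {"slide":[0,0,0.006],"delta_rot":[0,0,0]},
])

```text
time_s: 18.1
tcp_pos: [0.619, -0.0601, 0.1394]
tool_rot: [0.003, 0.632, 0.775, 0.001]
contact_force: [-16.3, -2.4, 41.2]
width: 0.0088
```

Run:
```python
from h import *
from workcell import manip
o=manip.get_obs(); g=manip.get_image("side"); w=manip.get_image("wrist"); pickle.dump((o,g,w),open("s8.pkl","wb"))
print(o["time_s"],o["tcp_pos"],o["contact_force"],Rq(o["tool_rot"]).round(3),o["width"],o["joint_pos"].round(2))
cv2.imwrite("pics/c8.png",np.vstack([cv2.resize(g["img"][160:260,260:390],(520,400),interpolation=cv2.INTER_CUBIC)[:300],cv2.resize(w["img"][160:235,210:340],(520,300),interpolation=cv2.INTER_CUBIC)])[:,:,::-1])
```

```text
18.1 [ 0.61898228 -0.0601284   0.13940805] [-16.25796288  -2.43859993  41.21595713] [[-0.202  0.979  0.005]
 [ 0.979  0.202 -0.002]
 [-0.003  0.005 -1.   ]] 0.008774205997274336 [-0.16  0.63  1.45 -0.    1.06 -0.36]
```

View pics/c8.png

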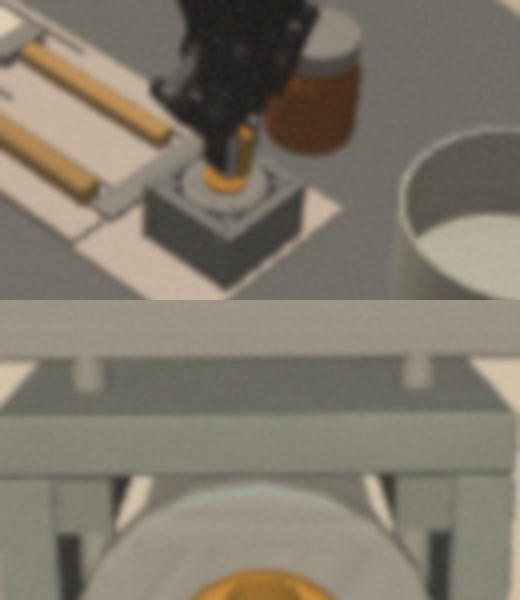

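The key is home: TCP z stayed at 139.4 mm (predicted 139.6) while the push rose to 41 N, and the collar sits on the plug. Now I turn it clockwise.

play_rows([
  {"slide":[0,0,-0.005],"delta_rot":[0,0,0.2]},
  {"slide":[0,0,-0.005],"delta_rot":[0,0,0.4]},
  {"slide":[0,0,-0.005],"delta_rot":[0,0,0.6]},
  {"slide":[0,0,-0.005],"delta_rot":[0,0,0.8]},
  {"slide":[0,0,-0.005],"delta_rot":[0,0,1]},
])

```text
time_s: 18.7
tcp_pos: [0.6184, -0.0604, 0.1395]
tool_rot: [0.002, 0.806, 0.592, 0.0]
contact_force: [-12.3, -5.8, 27.9]
width: 0.0089
```

play_rows([
  {"slide":[0,0,0],"delta_rot":[0,0,0.2]},
  {"slide":[0,0,0],"delta_rot":[0,0,0.4]},
  {"slide":[0,0,0],"delta_rot":[0,0,0.6]},
  {"slide":[0,0,0],"delta_rot":[0,0,0.8]},
  {"slide":[0,0,0],"delta_rot":[0,0,1]},
])

```text
time_s: 19.2
tcp_pos: [0.6179, -0.0604, 0.1395]
tool_rot: [0.001, 0.927, 0.374, -0.0]
contact_force: [-19.1, -6.4, 30.8]
width: 0.0085
```

play_rows([
  {"slide":[-0.0025,-0.0025,0],"delta_rot":[0,0,0.2]},
  {"slide":[-0.0025,-0.0025,0],"delta_rot":[0,0,0.4]},
  {"slide":[-0.0025,-0.0025,0],"delta_rot":[0,0,0.6]},
  {"slide":[-0.0025,-0.0025,0],"delta_rot":[0,0,0.8]},
  {"slide":[-0.0025,-0.0025,0],"delta_rot":[0,0,1]},
])

```text
time_s: 19.7
tcp_pos: [0.6169, -0.0601, 0.1395]
tool_rot: [0.001, 0.991, 0.133, 0.001]
contact_force: [-14.0, -4.2, 28.4]
width: 0.0082
```

play_rows([
  {"slide":[0,0,0],"delta_rot":[0,0,0.15]},
  {"slide":[0,0,0],"delta_rot":[0,0,0.25]},
  {"slide":[0,0,0],"delta_rot":[0,0,0.35]},
  {"slide":[0,0,0],"delta_rot":[0,0,0.4]},
  {"slide":[0,0,0],"delta_rot":[0,0,0.4]},
])

```text
time_s: 20.2
tcp_pos: [0.6167, -0.0592, 0.1395]
tool_rot: [0.0, 0.999, 0.035, 0.001]
contact_force: [-15.2, 1.8, 30.1]
width: 0.0081
```

Run:
```python
from h import *
from workcell import manip
o=manip.get_obs(); g=manip.get_image("side"); w=manip.get_image("wrist"); t=manip.get_image("top"); pickle.dump((o,g,w,t),open("s9.pkl","wb"))
R=Rq(o["tool_rot"])
print(o["time_s"],o["tcp_pos"],o["contact_force"],o["wrist_torque"],"tool y ang",np.degrees(np.arctan2(R[1,1],R[0,1])),o["width"],o["joint_pos"].round(2))
cv2.imwrite("pics/c9.png",np.hstack([cv2.resize(g["img"][140:260,230:390],(480,360),interpolation=cv2.INTER_CUBIC),cv2.resize(w["img"][100:310],(320,120)).repeat(3,0)])[:,:,::-1])
```

```text
20.2 [ 0.61666533 -0.05918108  0.13945788] [-15.19277626   1.80102585  30.09730333] [0.44980962 2.95345981 0.37554421] tool y ang -85.95629290933613 0.00814739252607192 [-0.15  0.62  1.46 -0.    1.06  1.35]
```

View pics/c9.png

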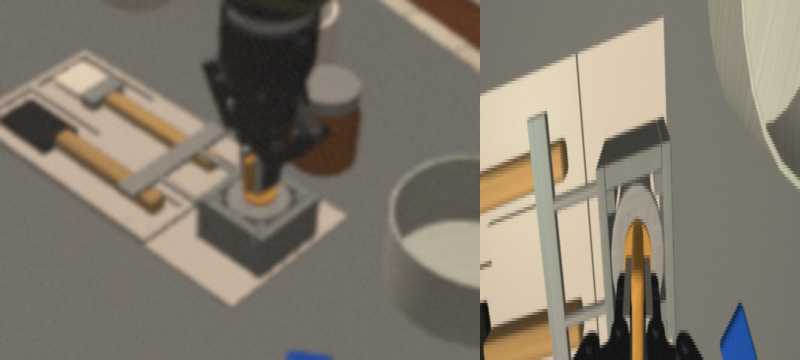

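The bar now lies over both handles. I'll check its travel by number.

Run:
```python
from h import *
o,g,w,t=pickle.load(open("s9.pkl","rb"))
a=np.radians(101.5); X=np.array([np.cos(a),np.sin(a),0]);Y=np.array([-X[1],X[0],0]); T=np.r_[.5805,.1163,0]
f=lambda u,v,z:(lambda P:(((P-T)@X).round(4),((P-T)@Y).round(4)))(plane(g,[(230+u/3,140+v/3)],z)[0])
print("bar near end",f(128,190,.034),"far end",f(218,129,.034),"spatula handle end",f(156,203,.02), "head far corner L",f(2,120,.012))
im=t["img"]; s=cv2.cvtColor(im,cv2.COLOR_RGB2HSV).astype(int)
```

```text
bar near end (np.float64(-0.0857), np.float64(0.0565)) far end (np.float64(-0.0851), np.float64(-0.0583)) spatula handle end (np.float64(-0.104), np.float64(0.0406)) head far corner L (np.float64(0.0868), np.float64(0.0558))
```

play_rows([
  {"slide":[0,0,0],"delta_rot":[0,0,0.05]},
  {"slide":[0,0,0],"delta_rot":[0,0,0.1]},
  {"slide":[0,0,0],"delta_rot":[0,0,0.1]},
  {"slide":[0,0,0],"delta_rot":[0,0,0.1]},
  {"slide":[0,0,0],"delta_rot":[0,0,0.1]},
])

```text
time_s: 20.85
tcp_pos: [0.6166, -0.059, 0.1395]
tool_rot: [0.0, 1.0, 0.011, 0.001]
contact_force: [-16.1, 2.5, 29.7]
width: 0.0085
```

Run:
```python
from h import *
from workcell import manip
o=manip.get_obs(); R=Rq(o["tool_rot"])
print(o["time_s"],o["tcp_pos"],o["contact_force"],o["wrist_torque"],"tool y ang",np.degrees(np.arctan2(R[1,1],R[0,1])),o["width"],o["joint_vel"].round(3))
```

```text
20.85 [ 0.61663284 -0.05903864  0.13949831] [-16.11714851   2.50662499  29.71583166] [0.58728116 3.04621945 0.53353482] tool y ang -88.74812756439493 0.008530317095718535 [ 0.     0.    -0.001  0.     0.001  0.001]
```

play_rows([
  {"slide":[0,0,0],"delta_rot":[0,0,0.05]},
  {"slide":[0,0,0],"delta_rot":[0,0,0.1]},
  {"slide":[0,0,0],"delta_rot":[0,0,0.15]},
  {"slide":[0,0,0],"delta_rot":[0,0,0.15]},
  {"slide":[0,0,0],"delta_rot":[0,0,0.15]},
])

```text
time_s: 21.35
tcp_pos: [0.6165, -0.059, 0.1395]
tool_rot: [0.0, 1.0, -0.026, 0.0]
contact_force: [-16.4, 3.3, 31.3]
width: 0.0087
```

Run:
```python
from h import *
from workcell import manip
o=manip.get_obs(); g=manip.get_image("side"); R=Rq(o["tool_rot"])
print(o["time_s"],o["tcp_pos"],o["contact_force"],o["wrist_torque"],"tool y ang",np.degrees(np.arctan2(R[1,1],R[0,1])),o["width"])
g0=pickle.load(open("s9.pkl","rb"))[1]
a=np.radians(101.5); X=np.array([np.cos(a),np.sin(a),0]);Y=np.array([-X[1],X[0],0]); T=np.r_[.5805,.1163,0]
# profile along tray x between handles (y 0..0.02) at z=.034; bar = edges
xs=np.arange(-.125,-.05,.003)
for n,G in(("before",g0),("now",g)):
    gr=cv2.cvtColor(G["img"],cv2.COLOR_RGB2GRAY).astype(np.float32)
    pr=np.mean([cv2.remap(gr,*[proj(G,T+xs[:,None]*X+y*Y+[0,0,.034])[:,i].astype(np.float32) for i in(0,1)],cv2.INTER_LINEAR).ravel() for y in np.linspace(-.005,.015,8)],0)
    print(n,[(int(x*1000),int(p)) for x,p in zip(xs,pr)])
```

```text
21.35 [ 0.6165308  -0.0589702   0.13945386] [-16.42061476   3.28727738  31.25729073] [0.66533437 3.34898445 0.84996343] tool y ang -93.02215095593671 0.008669184426083623
before [(-125, 180), (-122, 180), (-119, 180), (-115, 179), (-112, 179), (-109, 179), (-106, 179), (-103, 179), (-100, 176), (-97, 164), (-94, 136), (-91, 119), (-88, 127), (-85, 135), (-82, 138), (-79, 139), (-76, 139), (-73, 147), (-70, 162), (-67, 174), (-64, 178), (-61, 179), (-58, 179), (-55, 179), (-52, 179)]
now [(-125, 180), (-122, 180), (-119, 180), (-115, 179), (-112, 179), (-109, 179), (-106, 179), (-103, 179), (-100, 177), (-97, 167), (-94, 141), (-91, 118), (-88, 124), (-85, 134), (-82, 138), (-79, 139), (-76, 139), (-73, 145), (-70, 159), (-67, 172), (-64, 177), (-61, 178), (-58, 178), (-55, 178), (-52, 178)]
```

```bash
python3 -c "
from workcell import manip
print(manip.job_done())"
```

```text
the job is handed in; nothing more can be done
None
```

The spatula is laid in the empty compartment and let go. The square-headed key is fully home and turned clockwise to its stop, and the gripper still holds it there. I handed the job in at about 21 s of the 58 s allowed; no verdict was reported.

- **Spatula:** after release it measured within 1 mm of the compartment's middle, head in the wide pocket and handle in the narrow channel. I did not measure it precisely again at the end, but the later side view still shows it in place.
- **Key home:** the hand stayed at 139.5 mm against a predicted 139.6 mm while the push rose to about 40 N. It is now held with about 30 N of push and a 110 N grip setting.
- **Lock turned:** the hand turned about 1.8 rad. At the end the bar had stopped moving while the turning moment rose to 0.85 N m, so I take it to be against the stop.

**Weaker points:**
- My first reading of the bar put its travel at about 44.5 mm, and the later brightness profile suggested about 49 mm of the full 50.
- About 16 N of sideways force remained on the wrist at the end.
- I did not measure the bystanders separately, but none looked disturbed in the views I took.

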